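# Refit the saw's inner flange, then hold the blade guard back

### The arm

A 6-joint arm with a two-finger parallel gripper is mounted at the origin on the work surface. World frame = base frame: x ahead of the robot, y to its left, z up, the work surface at z = 0. Lengths are in m, angles in rad, forces in N, time in s.
With the tool pointing down it reaches from about 0.375 to 0.975 m from the base axis. Payload 3.8 kg.
Tool frame: the origin (TCP) lies at the very end of the fingers, on their centre line; the grasp point (between the pads) lies 19 mm behind it; z points along the fingers, y is the direction in which the jaws open and shut (so a half turn about z gives the same grasp; the last joint's range is limited). The gripper opens to 85 mm and grips with 20 to 120 N. Pads are 22 mm wide; open, the fingers measure 114 mm over their backs; the gripper's body (76 mm by 85 mm) begins 54 mm behind the grasp point. The pads swing forward as they close: fully open they stand 13 mm farther back than shut.
Start: joints at [-1.365, 0.264, 1.604, -0, 1.274, -0.037], TCP at [0.162, -0.655, 0.231] pointing down, gripper open.
Joint ranges: [-2.63, 2.63], [-0.94, 2.18], [0.31, 2.57], [-1.31, 4.45], [0, 2.66], [-2.55, 2.55]. Speed limits (rad/s): [2.57, 2.57, 3.14, 3.14, 3.14, 3.14].

### API

Orientations are given as a rotation vector (axis times angle).
In Python, from workcell import bot, viewer, finish_job gives the robot as it stands.
- The arm moves only by the tool servo_tool, never from a script. Its argument "plan" is a list that holds one entry, the list of rows, each a list of 6 numbers: the shift along the tool's x, y, z in cm, then the turn, a rotation vector about the tool's x, y, z in degrees. A call has 1 to 20 rows; each row is the pose to reach, as a shift and turn from the pose measured when the call began, along the tool's axes at that moment; what a row does not reach only later rows make up. A row lasts 1/12 s, in which the tool goes at most 41.7 mm and 7.16 degrees, less where a joint would pass 70% of its speed; a pose out of reach is approached as far as the arm can. A call with a gripper value outside its range is refused whole. "claw" is the finger opening in cm, from 0 to 8.54, set as the call begins (left out, the last holds). The fingers move at their own pace and stop on an object; "grip_force" is the grip in N (left out, the last holds). Time passes only in rows, so rows that repeat a pose let the fingers close. It gives the time, the measured TCP pose, the force and the opening at its end, in the units of the state.
- bot.read_state(): the state, without advancing time (a new reading comes with each control period).
- viewer.read_camera(name): name is "scene" or "top" or "wrist"; returns a dict with "color" (400x640x3 uint8, red, green, blue), "fx", "fy", "cx", "cy" (pixels), "eye" and "rotation" of the camera in the world; the wrist camera has in their place "T_tool_cam" (4x4, takes a point from camera to tool coordinates, whose origin is the TCP and whose axes are the flange's). Camera axes: x right, y down, z forward; pixel columns grow to the right and rows downward; lengths in m; the calibration is good to about 2 mm. A picture is of the moment at which its call begins: read the wrist's pose just before it. There is no depth.
- finish_job(): hands the job in, once; it reports no verdict.
The state is a dict: "time": time; "q": joint angles; "joint_vel": joint speeds; "joint_torque": joint torques, N m; "tool_pos": TCP position; "tcp_rot": TCP orientation; "wrist_force": force on the tool from outside, world axes, zero at the start; "torque": the same for the moment, N m; "width": opening from 0.0 (shut) to 1.0 (fully open).
Only numpy, scipy, OpenCV 4.12 (cv2) and the standard library are available. Lean on these libraries where they do the work, as an engineer would, in place of code of your own. Each camera call takes 0.05 s, during which the arm holds its last target.

### The job

The circular saw lies on its motor with the blade out: pick from the bench the inner flange that matches its spindle, slide it down over the spindle nose, raised boss up, until it sits flat on the shoulder, and let go of it. Then swing the spring-loaded lower guard by its thumb lever all the way round against its stop and keep holding it there, so that I can lay the new blade in: finish while still holding the lever, because the guard snaps back if it is let go. Leave the other things on the bench where they lie.

Things in the scene. Friction and masses are not known exactly. Their poses are not given: they have to be found in the camera images.
- spindle (a point): Upright steel spindle of the saw: this point is on its axis, at the top face of its shoulder (collar of 30 mm diameter, 138 mm above z = 0) on which the flange sits. The nose above is 14 mm in diameter, 19 mm tall, its top 4 mm coned to 9 mm. Around lies an open well 116 mm across, floor 10 mm below this point; the guard faces around it reach 30 mm above it.
- saw: Cordless circular saw for 190 mm blades, fixed, lying on its motor, blade side up, blade out. Origin on the spindle axis, 6 mm above z = 0. z up, +x to the grey-painted upper guard, -y to the saw's front, +y to the rear handle. The steel shoe stands upright at x = -68 to -65 mm, 300 mm long, 190 mm tall; the closed lower guard sticks out 99 mm to -x.
- flange_c (a point): The saw's own inner flange, to be fitted: loose steel ring lying flat, boss up, on a fixed 6 mm board (underside 6 mm above z = 0). Disc 44 mm diameter, 8 mm thick; boss 25 mm diameter, 5 mm higher (13 mm in all); through bore 16 mm, so 1 mm of play all round on the nose; about 75 g. Point on its axis half-way up, 6.5 mm above the underside; z out of the boss.
- guard (a joint): Swing of the steel lower guard about the spindle axis, rad. 0 = closed, where it starts; grows clockwise seen from above; 2.10 = fully back, the lever's arm at the rubber stop on the upper guard's face. A torsion spring pulls it closed: 2.4 N at the knob when closed, rising to 6.6 N at the stop; let go, it snaps back.
- thumb_lever: Lever on the guard, origin in its thumb knob, the part to push or pinch: upright black post, 14 mm diameter, axis 100 mm from the spindle axis, 52 mm above spindle. It rises 14 mm above the origin and is straight to 13 mm below, where the 14 mm wide steel arm runs in to the spindle, and 9 mm lower is the guard face. Closed it is 80 deg from the saw's +x towards +y; at the stop 40 deg from +x towards -y.
- big_flange: Inner flange of a bigger saw, not to be moved: like the right one but 58 mm diameter, 14 mm high in all, bore 25 mm (much too loose). Origin at the centre of its underside.
- outer_flange: Outer flange, not to be moved: a plain flat steel ring without boss, 35 mm diameter, 7 mm thick, bore 9 mm (does not go over the nose). Origin at the centre of its underside.
- bolt: Blade bolt standing on its hexagon head, 22 mm wide, 28 mm tall. Leave it. Origin under its centre.
- hex_key: L-shaped hex key lying flat, 6 mm thick, 83 mm long leg along x, short leg 26 mm towards +y at the +x end. Leave it. Origin under the middle of the long leg.
- blade: The new saw blade lying flat, 190 mm diameter, 2.4 mm thick. Leave it. Origin under its centre.
- chisel: Wood chisel lying flat, about 265 mm long along its x, handle towards -x, 27 mm thick. Leave it. Origin on the bench below the front of the handle.
- rule: Folded yellow folding rule, 236 x 17 x 16 mm, long side along x. Leave it. Origin under its centre.
- offcut: Pine offcut 45 x 130 x 22 mm, long side along y. Leave it. Origin under its centre.
Things that resemble listed ones, but are neither listed nor needed, are in the scene too. What is shaped like the part that bears flange_c but brown or pink is not meant.

How it is judged:
By the outcome, as a careful person would: the job done as asked, in the order asked, and still so for the second after the job is handed in, while the arm keeps its last pose, push and grip.
It also fails if it takes over 54 s, if anything falls off the work surface, if the arm or the gripper's body presses on something with over 40 N, if the wrist force passes 120 N, or if a joint passes its speed limit or range.

## Working session

There is one attempt and no reset: what is moved stays moved. The work goes in short steps, Python scripts to look and compute and a tool call to move; the robot and the scene stay as the last step left them, time stands still between calls to the robot, and variables do not carry over. Pictures are saved under pics/ and viewed, and the job is handed in when it is done.

Besides the shell and the picture viewer there is one more tool, called after "Request:" by a JSON object that holds its "api" and its "payload". servo_tool: Moves the arm, as the interface text tells. Its arguments: {"type":"object","properties":{"plan":{"type":"array"},"claw":{"type":"number"},"grip_force":{"type":"number"}},"required":["plan"]}

```bash
mkdir -p pics; ls
cat > h.py <<'E'
import numpy as np, cv2, json
from scipy.spatial.transform import Rotation as R
from workcell import bot, viewer, finish_job
def snap(n,fn):
    s=bot.read_state(); c=viewer.read_camera(n)
    cv2.imwrite('pics/'+fn+'.png',cv2.cvtColor(c['color'],cv2.COLOR_RGB2BGR))
    if 'T_tool_cam' in c:
        T=np.eye(4);T[:3,:3]=R.from_rotvec(s['tcp_rot']).as_matrix();T[:3,3]=s['tool_pos']
        M=T@np.array(c['T_tool_cam']); c['eye']=M[:3,3]; c['rotation']=M[:3,:3]
    d={k:np.array(c[k]).tolist() for k in('fx','fy','cx','cy','eye','rotation')}
    json.dump(d,open('pics/'+fn+'.json','w')); return s,d
def ld(fn): return json.load(open('pics/'+fn+'.json'))
def ray(d,u,v):
    r=np.array(d['rotation'])@np.array([(u-d['cx'])/d['fx'],(v-d['cy'])/d['fy'],1]); return np.array(d['eye']),r/np.linalg.norm(r)
def atz(fn,u,v,z):
    e,r=ray(ld(fn),u,v); return e+r*(z-e[2])/r[2]
def tri(*obs):
    A=np.zeros((3,3));b=np.zeros(3);L=[]
    for fn,u,v in obs:
        e,r=ray(ld(fn),u,v);P=np.eye(3)-np.outer(r,r);A+=P;b+=P@e;L.append((e,P))
    x=np.linalg.solve(A,b); return x,[np.linalg.norm(P@(x-e)) for e,P in L]
def proj(fn,X):
    d=ld(fn);p=np.array(d['rotation']).T@(np.array(X)-np.array(d['eye'])); return d['fx']*p[0]/p[2]+d['cx'],d['fy']*p[1]/p[2]+d['cy']
E
python3 - <<'E'
from h import *
for n in('scene','top','wrist'):
    s,d=snap(n,n+'0'); print(n,np.round(d['eye'],3),np.round(d['rotation'],2).tolist(),d['fx'],d['cx'],d['cy'])
print(s)
E
```

```text
pics
scene [ 1.017 -0.466  0.887] [-2.2, -1.13, 0.44] 424.8514552235384 318.7025465165027 193.62063307301136
top [ 0.403 -0.065  1.256] [-2.15, 2.2, -0.08] 403.9202321400604 319.086645437486 203.52491423974226
wrist [ 0.244 -0.635  0.372] [[0.24, -0.92, -0.32], [-0.97, -0.23, -0.08], [-0.0, 0.33, -0.94]] 295.2828098604808 317.5467100695937 189.39745144901465
{'time': 0.1, 'q': array([-1.36491175e+00,  2.64693175e-01,  1.60525303e+00,  1.06157974e-05,
        1.27371545e+00, -3.68959756e-02]), 'joint_vel': array([-0.00051815, -0.00155474, -0.00337302,  0.00175008, -0.00074443,
        0.00013893]), 'joint_torque': array([ 3.70876460e-04, -5.16707253e+01, -3.68588877e+01, -6.26007773e-05,
        6.27610847e-03,  1.49813798e-05]), 'tool_pos': array([ 0.16213843, -0.65454469,  0.23006776]), 'tcp_rot': array([-3.11642773e+00, -3.80168293e-01,  2.58225010e-04]), 'wrist_force': array([ 0.87902382, -0.37177871, -0.27252912]), 'torque': array([-0.04288933,  0.00037993, -0.02475736]), 'width': 1.000366698935536}
```

```bash
sed -i "s/^    d={k/    if np.array(c['rotation']).shape==(3,): c['rotation']=R.from_rotvec(c['rotation']).as_matrix()\n    d={k/" h.py
python3 - <<'E'
from h import *
for n in('scene','top'):
    d=ld(n+'0'); d['rotation']=R.from_rotvec(d['rotation']).as_matrix().tolist(); json.dump(d,open('pics/'+n+'0.json','w')); print(np.round(d['rotation'],2).tolist())
E
```

```text
[[0.58, 0.61, -0.54], [0.82, -0.44, 0.37], [-0.01, -0.66, -0.75]]
[[-0.02, -1.0, 0.08], [-1.0, 0.02, 0.01], [-0.01, -0.08, -1.0]]
```

View pics/scene0.png

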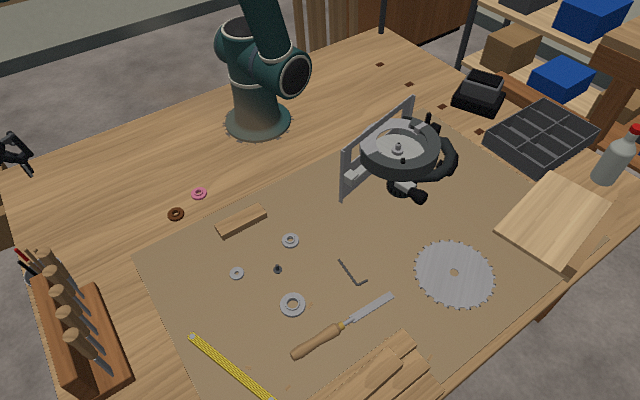

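View pics/top0.png

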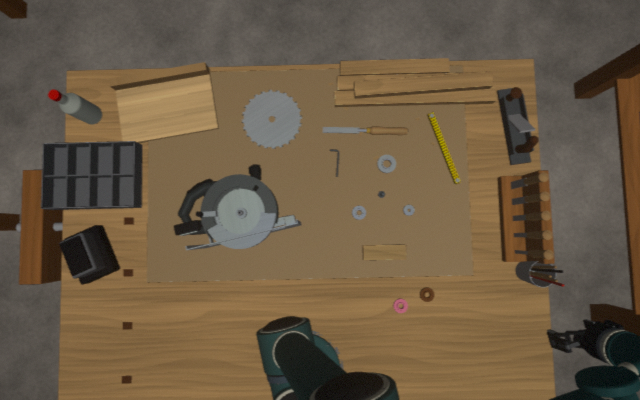

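View pics/wrist0.png

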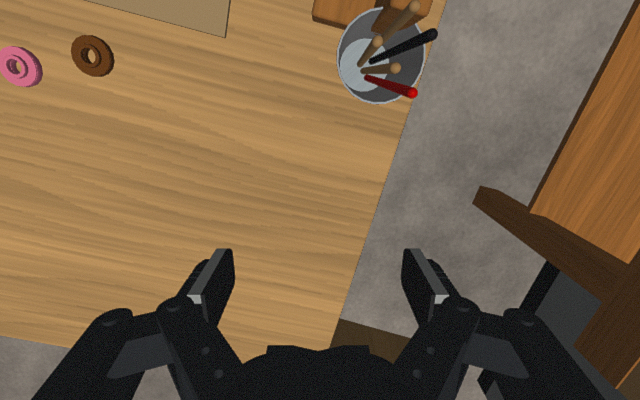

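Run:
```python
import cv2,numpy as np
a=cv2.imread('pics/top0.png');b=cv2.imread('pics/scene0.png')
cv2.imwrite('pics/z1.png',cv2.resize(a[150:260,165:305],None,fx=5.5,fy=5.3,interpolation=2))
cv2.imwrite('pics/z2.png',cv2.resize(b[90:210,330:470],None,fx=5.5,fy=5,interpolation=2))
cv2.imwrite('pics/z3.png',np.hstack([cv2.resize(a[185:235,335:385],None,fx=8,fy=8,interpolation=2),cv2.resize(b[215:265,265:315],None,fx=8,fy=8,interpolation=2)]))
```

```text
(no output)
```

View pics/z1.png

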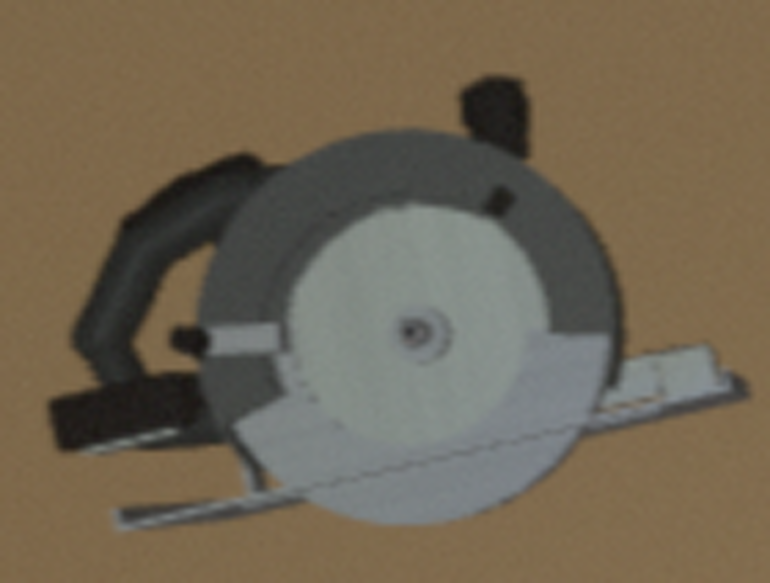

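View pics/z2.png

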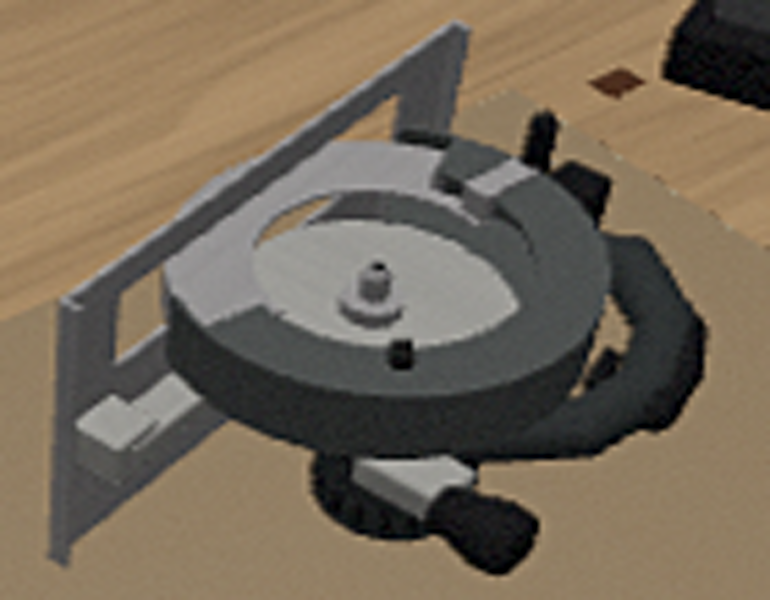

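View pics/z3.png

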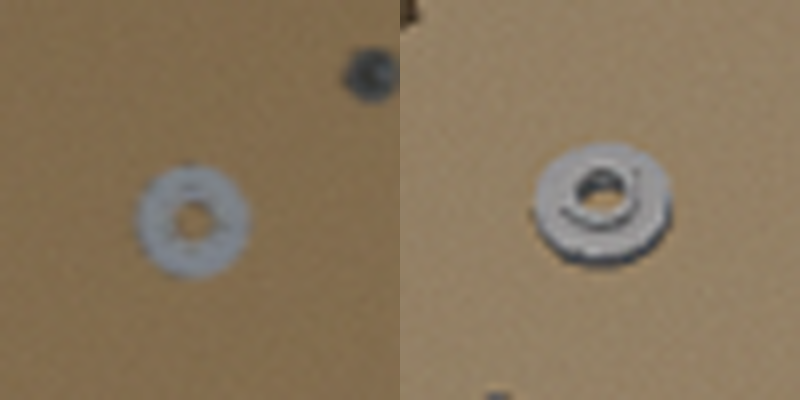

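Run:
```python
from h import *
print('nose',tri(('scene0',398.7,144),('top0',239.9,212.8)))
print('knob',tri(('scene0',428.7,113.6),('top0',197.5,213.5)))
print('fl top',tri(('scene0',290,239),('top0',359.2,212.5)), atz('top0',359.2,212.5,.019),atz('scene0',290,239,.019))
print('shoe',atz('top0',186.5,247,.196),atz('top0',300,220,.196))
print('big',atz('top0',387,163,.02),'small',atz('top0',409,210,.013),'bolt',atz('top0',381,194,.034))
```

```text
nose (array([0.46989066, 0.16149819, 0.15327738]), [np.float64(0.0016275882731653388), np.float64(0.0016275882731653876)])
knob (array([0.4665096 , 0.26136289, 0.20210636]), [np.float64(0.00016222076620892603), np.float64(0.00016222076620915675)])
fl top (array([ 0.47028506, -0.17778806,  0.01695223]), [np.float64(0.0011613220855355908), np.float64(0.001161322085535493)]) [ 0.46956511 -0.17859039  0.019     ] [ 0.47221819 -0.17750153  0.019     ]
shoe [0.37978362 0.29213179 0.196     ] [ 0.44379793 -0.006461    0.196     ]
big [ 0.62067157 -0.26888517  0.02      ] small [ 0.4741297  -0.33248327  0.013     ] bolt [ 0.52349755 -0.24503136  0.034     ]
```

```bash
cat >> h.py <<'E'
def goal(x,y,z,a):
    "needed shift (cm) and turn (deg) in tool axes for TCP at xyz, tool down, tool x at heading a deg"
    s=bot.read_state();R0=R.from_rotvec(s['tcp_rot'])
    c,sn=np.cos(np.radians(a)),np.sin(np.radians(a))
    Rt=R.from_matrix(np.array([[c,sn,0],[sn,-c,0],[0,0,-1]]).astype(float))
    d=R0.inv().apply(np.array([x,y,z])-s['tool_pos'])*100
    t=np.degrees((R0.inv()*Rt).as_rotvec())
    print('shift cm',np.round(d,2),'turn',np.round(t,2)); return d,t
def st():
    s=bot.read_state(); X=R.from_rotvec(s['tcp_rot']).as_matrix()
    print('t',round(s['time'],2),'pos',np.round(s['tool_pos'],4),'a',round(np.degrees(np.arctan2(X[1,0],X[0,0])),2),'z',np.round(X[:,2],3),'F',np.round(s['wrist_force'],1),'w',round(s['width'],3),'q',np.round(s['q'],2)); return s
E
python3 - <<'E'
from h import *
st();goal(.47,-.178,.16,90)
print(atz('top0',256,187.7,.185))
E
```

```text
t 0.15 pos [ 0.1622 -0.6546  0.2303] a 13.91 z [-0.     0.002 -1.   ] F [ 0.7  0.2 -0.4] w 1.0 q [-1.36  0.26  1.61  0.    1.27 -0.04]
shift cm [ 41.34 -38.85   7.1 ] turn [-8.000e-02 -7.000e-02 -7.609e+01]
[0.53316127 0.11017136 0.185     ]
```

Request:
{"api": "servo_tool", "payload": {"plan": [[[41.3,-38.9,4,0,0,-76],[41.3,-38.9,4,0,0,-76],[41.3,-38.9,4,0,0,-76],[41.3,-38.9,4,0,0,-76],[41.3,-38.9,4,0,0,-76],[41.3,-38.9,4,0,0,-76],[41.3,-38.9,4,0,0,-76],[41.3,-38.9,4,0,0,-76],[41.3,-38.9,7.1,0,0,-76],[41.3,-38.9,7.1,0,0,-76],[41.3,-38.9,7.1,0,0,-76],[41.3,-38.9,7.1,0,0,-76],[41.3,-38.9,7.1,0,0,-76],[41.3,-38.9,7.1,0,0,-76],[41.3,-38.9,7.1,0,0,-76],[41.3,-38.9,7.1,0,0,-76],[41.3,-38.9,7.1,0,0,-76],[41.3,-38.9,7.1,0,0,-76]]], "claw": 6.0, "grip_force": 40}}

```text
time: 1.65
tool_pos: [0.4691, -0.1786, 0.1602]
tcp_rot: [-2.223, -2.218, -0.001]
wrist_force: [0.5, 0.1, -0.1]
width: 0.704
```

Run:
```python
from h import *
st();snap('wrist','w1')
```

```text
t 1.65 pos [ 0.4691 -0.1786  0.1602] a 89.85 z [-0.     0.001 -1.   ] F [ 0.5  0.1 -0.1] w 0.704 q [-0.41 -0.01  2.04  0.    1.11 -0.41]
```

View pics/w1.png

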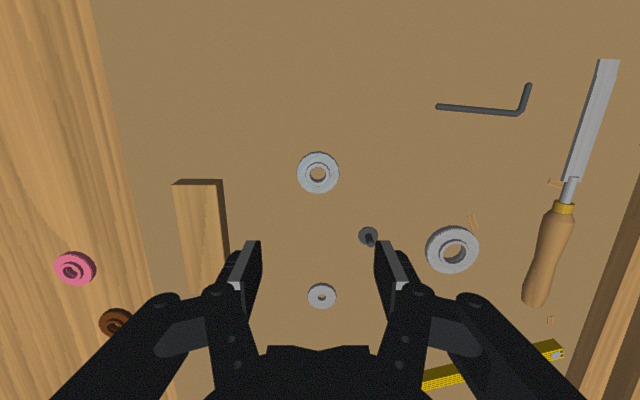

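```bash
cat > fl.py <<'E'
from h import *
def bore(fn,u0,v0,w=14):
    im=cv2.imread(f'pics/{fn}.png').astype(int)
    # bore = saturated tan pixels inside grey ring
    sat=im.max(2)-im.min(2)
    m=(sat>25)[v0-w:v0+w,u0-w:u0+w].astype(np.uint8)
    n,l,s,c=cv2.connectedComponentsWithStats(m)
    for i in range(1,n): print(fn,'comp',s[i].tolist(),c[i]+[u0-w,v0-w])
def disc(fn,u0,v0,w=32):
    im=cv2.imread(f'pics/{fn}.png').astype(int)
    sat=im.max(2)-im.min(2)
    m=(sat<22)[v0-w:v0+w,u0-w:u0+w].astype(np.uint8)
    n,l,s,c=cv2.connectedComponentsWithStats(m)
    i=1+np.argmax(s[1:,4]);print(s[i].tolist(),c[i]+[u0-w,v0-w])
    k,_=cv2.findContours((l==i).astype(np.uint8),cv2.RETR_EXTERNAL,cv2.CHAIN_APPROX_NONE)
    e=cv2.fitEllipse(max(k,key=len));print('ell',np.array(e[0])+[u0-w,v0-w],e[1:])
    return e[0][0]+u0-w,e[0][1]+v0-w
E
python3 - <<'E'
from fl import *
bore('w1',318,173)
u=disc('w1',318,173); print(atz('w1',*u,.011),atz('w1',318,173.5,.016))
import cv2
im=cv2.imread('pics/w1.png');cv2.imwrite('pics/z4.png',cv2.resize(im[140:205,280:355],None,fx=8,fy=8,interpolation=2))
E
```

```text
w1 comp [6, 8, 16, 13, 148] [317.41216216 172.74324324]
[11, 10, 42, 43, 1245] [317.48192771 171.97670683]
ell [317.47257805 172.05698204] ((41.13917922973633, 41.359588623046875), 81.4977035522461)
[ 0.46891073 -0.17659103  0.011     ] [ 0.46943877 -0.17668557  0.016     ]
```

View pics/z4.png

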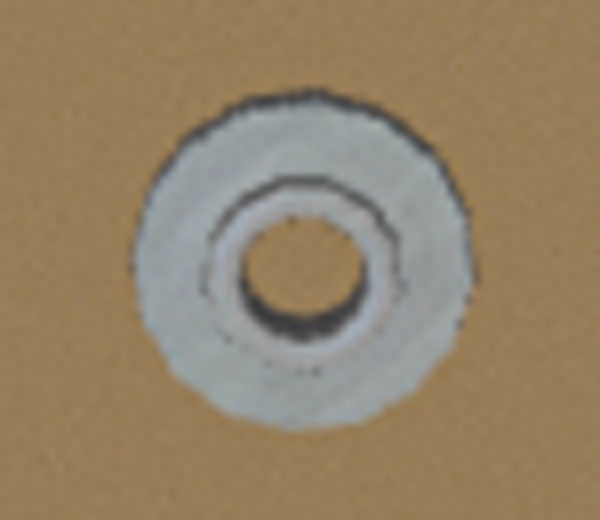

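Run:
```python
from fl import *
print(atz('w1',317.9,174.7,.019))
goal(.469,-.177,.06,90)
```

```text
[ 0.46933194 -0.17706506  0.019     ]
shift cm [ 1.700e-01 -1.000e-02  1.003e+01] turn [-0.01 -0.07 -0.18]
```

Request:
{"api": "servo_tool", "payload": {"plan": [[[0.2,0,4,0,0,0],[0.2,0,8,0,0,0],[0.2,0,10,0,0,0],[0.2,0,10,0,0,0],[0.2,0,10,0,0,0]]]}}

```text
time: 2.12
tool_pos: [0.4677, -0.1773, 0.0595]
tcp_rot: [-2.225, -2.213, 0.0]
wrist_force: [0.2, -0.1, 1.2]
width: 0.702
```

Run:
```python
from h import *
st();snap('wrist','w2')
im=cv2.imread('pics/w2.png');cv2.imwrite('pics/z5.png',cv2.resize(im[100:300,200:440],None,fx=3.2,fy=3,interpolation=2))
```

```text
t 2.12 pos [ 0.4677 -0.1773  0.0595] a 89.7 z [-0.003  0.002 -1.   ] F [ 0.2 -0.1  1.2] w 0.702 q [-0.41  0.11  2.13  0.    0.9  -0.41]
```

View pics/z5.png

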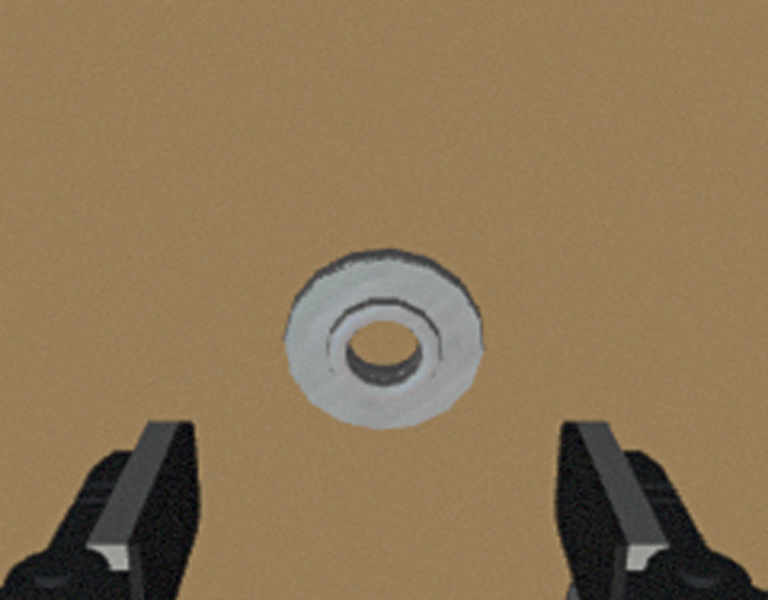

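Run:
```python
from fl import *
print(tri(('w1',317.9,174.7),('w2',320,218)),atz('w2',320,218,.019))
goal(.469,-.177,.006,90)
```

```text
(array([ 0.46919813, -0.17755233,  0.01734453]), [np.float64(0.00013618714757890064), np.float64(0.0001361871475788943)]) [ 0.46905314 -0.17679742  0.019     ]
shift cm [ 0.08 -0.05  5.52] turn [ 0.04 -0.05 -0.28]
```

Request:
{"api": "servo_tool", "payload": {"plan": [[[0.05,0,2,0,0,-0.3],[0.05,0,4,0,0,-0.3],[0.05,0,4.6,0,0,-0.3],[0.05,0,5.0,0,0,-0.3],[0.05,0,5.3,0,0,-0.3],[0.05,0,5.3,0,0,-0.3],[0.05,0,5.3,0,0,-0.3]]]}}

```text
time: 2.75
tool_pos: [0.4705, -0.1777, 0.0093]
tcp_rot: [2.22, 2.221, 0.003]
wrist_force: [0.5, 0.0, 0.5]
width: 0.699
```

Run:
```python
from h import *
st();snap('wrist','w3');snap('scene','s3');goal(.469,-.177,.006,90)
im=cv2.imread('pics/w3.png');cv2.imwrite('pics/z6.png',cv2.resize(im[180:300,200:440],None,fx=3.2,fy=3.2,interpolation=2))
im=cv2.imread('pics/s3.png');cv2.imwrite('pics/z7.png',cv2.resize(im[190:270,240:340],None,fx=7,fy=7,interpolation=2))
```

```text
t 2.75 pos [ 0.4705 -0.1777  0.0093] a 90.02 z [ 0.003  0.    -1.   ] F [0.5 0.  0.5] w 0.699 q [-0.41  0.19  2.15  0.    0.79 -0.41]
shift cm [ 0.07 -0.14  0.32] turn [ 0.14 -0.01  0.02]
```

View pics/z6.png

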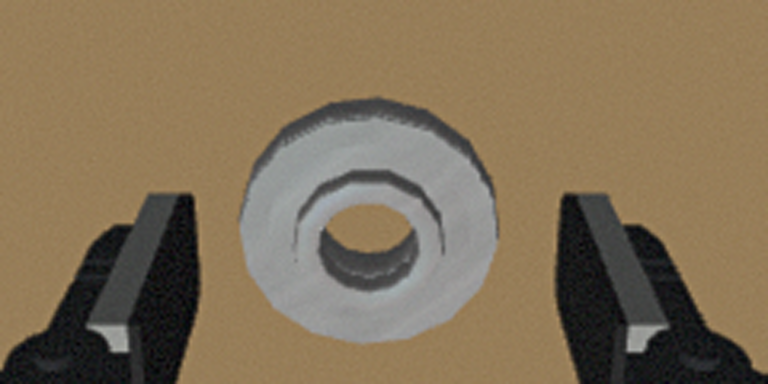

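View pics/z7.png

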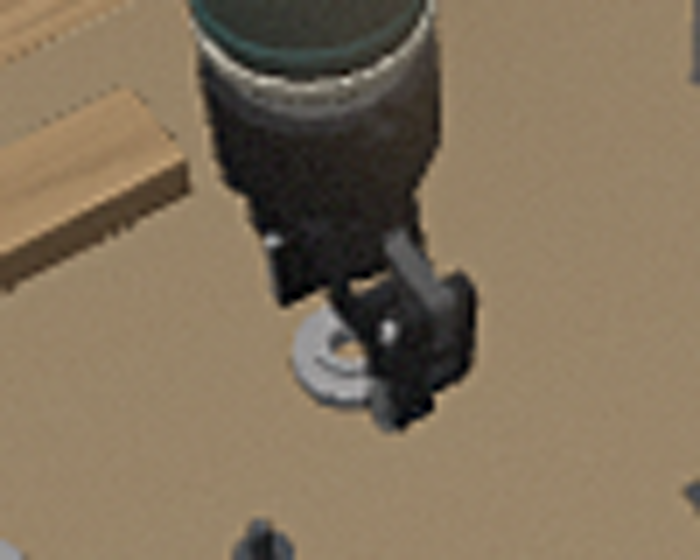

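Run:
```python
from h import *
for dx in(.011,-.011):
  for dz in (0,.006):
    for s in(-1,1):
      X=np.array([.4705,-.1777,.0093])+[s*.030,dx,dz]; u=proj('w3',X); print(dx,dz,s,np.round(u,1),'zoom',np.round([(u[0]-200)*3.2,(u[1]-180)*3.2]))
print(atz('w3',200+368/3.2,180+246/3.2,.019))
```

```text
0.011 0 -1 [262.  231.8] zoom [198. 166.]
0.011 0 1 [374.2 231.7] zoom [557. 165.]
0.011 0.006 -1 [260.  237.2] zoom [192. 183.]
0.011 0.006 1 [376.3 237.1] zoom [564. 183.]
-0.011 0 -1 [264.4 267.1] zoom [206. 279.]
-0.011 0 1 [371.7 266.9] zoom [549. 278.]
-0.011 0.006 -1 [262.6 273.5] zoom [200. 299.]
-0.011 0.006 1 [373.6 273.3] zoom [556. 299.]
[ 0.46884394 -0.17609272  0.019     ]
```

Request:
{"api": "servo_tool", "payload": {"plan": [[[0.1,-0.15,0.3,0.1,0,0],[0.1,-0.15,0.5,0.1,0,0],[0.1,-0.15,0.5,0.1,0,0],[0.1,-0.15,0.5,0.1,0,0]]]}}

```text
time: 3.18
tool_pos: [0.4687, -0.1765, 0.004]
tcp_rot: [2.221, 2.222, 0.001]
wrist_force: [0.2, 0.3, -0.5]
width: 0.703
```

Run:
```python
from h import *
st()
```

```text
t 3.18 pos [ 0.4687 -0.1765  0.004 ] a 90.03 z [ 0.  0. -1.] F [ 0.2  0.3 -0.5] w 0.703 q [-0.41  0.2   2.16  0.    0.78 -0.41]
```

Request:
{"api": "servo_tool", "payload": {"plan": [[[0,0,0,0,0,0],[0,0,0,0,0,0],[0,0,0,0,0,0],[0,0,0,0,0,0],[0,0,0,0,0,0],[0,0,0,0,0,0],[0,0,0,0,0,0],[0,0,0,0,0,0]]], "claw": 3.8, "grip_force": 45}}

```text
time: 3.85
tool_pos: [0.4692, -0.1767, 0.0045]
tcp_rot: [2.22, 2.221, 0.001]
wrist_force: [-0.0, 0.6, 5.5]
width: 0.484
```

Run:
```python
from h import *
st();snap('wrist','w4')
im=cv2.imread('pics/w4.png');cv2.imwrite('pics/z8.png',cv2.resize(im[180:300,200:440],None,fx=3.2,fy=3.2,interpolation=2))
```

```text
t 3.85 pos [ 0.4692 -0.1767  0.0045] a 90.03 z [ 0.001 -0.    -1.   ] F [-0.   0.6  5.5] w 0.484 q [-0.41  0.2   2.16  0.    0.78 -0.41]
```

View pics/z8.png

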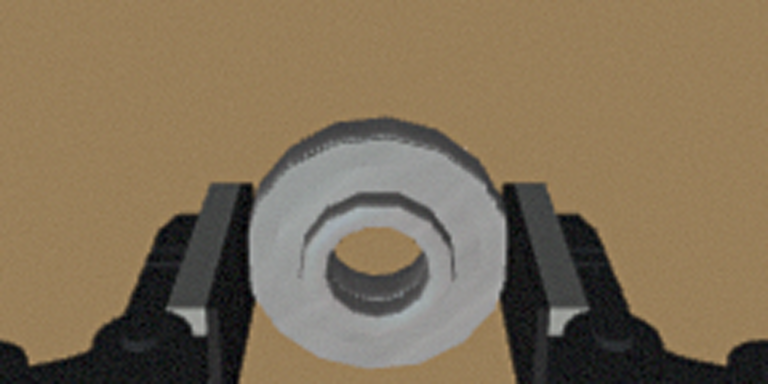

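Request:
{"api": "servo_tool", "payload": {"plan": [[[0,0,-1,0,0,0],[0,0,-3,0,0,0],[0,0,-6,0,0,0],[0,0,-10,0,0,0],[0,0,-14,0,0,0],[0,0,-18,0,0,0],[0,0,-20,0,0,0],[0,0,-20,0,0,0],[0,0,-20,0,0,0]]]}}

```text
time: 4.65
tool_pos: [0.4695, -0.177, 0.206]
tcp_rot: [2.218, 2.219, 0.003]
wrist_force: [-0.8, 0.3, -1.9]
width: 0.482
```

Run:
```python
from h import *
st();snap('wrist','w5')
im=cv2.imread('pics/w5.png');cv2.imwrite('pics/z9.png',cv2.resize(im[180:300,200:440],None,fx=3.2,fy=3.2,interpolation=2))
```

```text
t 4.65 pos [ 0.4695 -0.177   0.206 ] a 90.03 z [ 0.004 -0.001 -1.   ] F [-0.8  0.3 -1.9] w 0.482 q [-0.41 -0.05  2.    0.    1.19 -0.41]
```

View pics/z9.png

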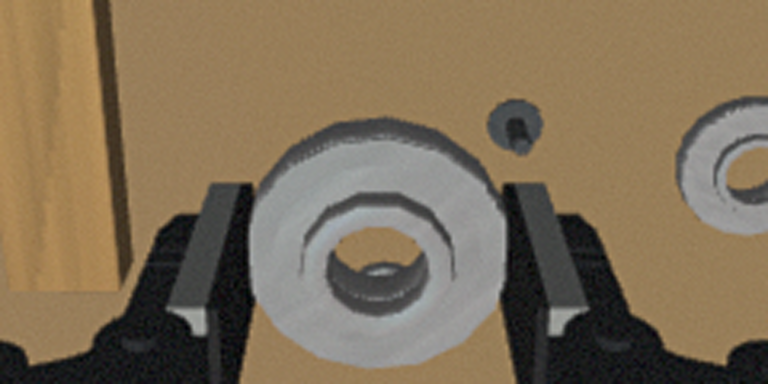

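Run:
```python
from h import *
s=st();z=s['tool_pos'][2]
for h in(.0145,.013): print(atz('w5',318.1,264.4,z+h)-s['tool_pos'])
goal(.47,.10,.25,90)
```

```text
t 4.7 pos [ 0.4682 -0.1764  0.2039] a 90.03 z [ 0.  0. -1.] F [-0.3  0.6 -1. ] w 0.484 q [-0.41 -0.05  2.    0.    1.19 -0.41]
[ 0.00120678 -0.00165371  0.0145    ]
[ 0.00121866 -0.00264819  0.013     ]
shift cm [27.64  0.19 -4.6 ] turn [ 0.02 -0.01  0.03]
```

Request:
{"api": "servo_tool", "payload": {"plan": [[[1,0.1,-4.6,0,0,0],[5,0.1,-4.6,0,0,0],[9,0.1,-4.6,0,0,0],[13,0.1,-4.6,0,0,0],[17,0.1,-4.6,0,0,0],[21,0.1,-4.6,0,0,0],[25,0.1,-4.6,0,0,0],[27.6,0.1,-4.6,0,0,0],[27.6,0.1,-4.6,0,0,0],[27.6,0.1,-4.6,0,0,0],[27.6,0.1,-4.6,0,0,0],[27.6,0.1,-4.6,0,0,0]]]}}

```text
time: 5.7
tool_pos: [0.4684, 0.0984, 0.2486]
tcp_rot: [-2.221, -2.22, 0.003]
wrist_force: [-0.9, -0.1, -1.3]
width: 0.485
```

Run:
```python
from h import *
for i in range(4): st();snap('wrist','w6%d'%i)
```

```text
t 5.7 pos [0.4684 0.0984 0.2486] a 89.96 z [-0.002 -0.001 -1.   ] F [-0.9 -0.1 -1.3] w 0.485 q [ 0.16 -0.12  1.99 -0.    1.28  0.16]
t 5.75 pos [0.4687 0.0983 0.249 ] a 89.93 z [-0.001 -0.    -1.   ] F [ 0.6 -0.8 -1.2] w 0.486 q [ 0.15 -0.12  1.98 -0.    1.28  0.16]
t 5.8 pos [0.4689 0.0983 0.2494] a 89.91 z [-0.001 -0.    -1.   ] F [-0.3  0.1 -1.1] w 0.484 q [ 0.15 -0.12  1.98 -0.    1.28  0.16]
t 5.85 pos [0.469  0.0984 0.2496] a 89.91 z [-0. -0. -1.] F [ 1.3 -0.6 -1.1] w 0.484 q [ 0.15 -0.12  1.98 -0.    1.28  0.16]
```

View pics/w63.png

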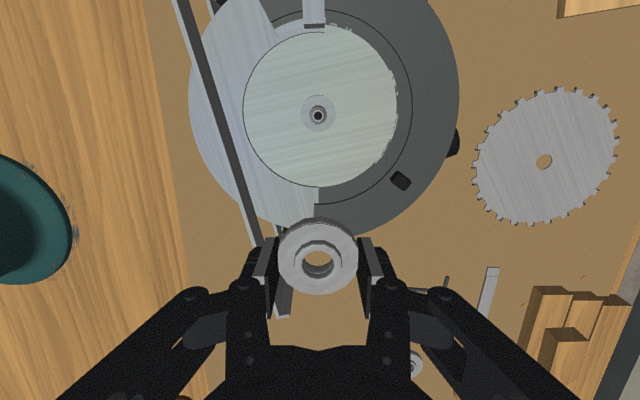

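Request:
{"api": "servo_tool", "payload": {"plan": [[[0.8,0,1.5,0,0,0],[1.7,0,3.5,0,0,0],[1.7,0,3.5,0,0,0],[1.7,0,3.5,0,0,0],[1.7,0,3.5,0,0,0],[1.7,0,3.5,0,0,0]]]}}

```text
time: 6.4
tool_pos: [0.47, 0.1151, 0.2162]
tcp_rot: [2.222, 2.218, 0.003]
wrist_force: [0.7, 0.7, -0.9]
width: 0.486
```

Run:
```python
from h import *
for i in range(3): st();snap('wrist','w7%d'%i)
a=cv2.imread('pics/w63.png');b=cv2.imread('pics/w72.png')
cv2.imwrite('pics/z10.png',np.hstack([cv2.resize(a[90:140,293:343],None,fx=8,fy=8,interpolation=2),cv2.resize(b[90:140,293:343],None,fx=8,fy=8,interpolation=2)]))
cv2.imwrite('pics/z11.png',b)
```

```text
t 6.4 pos [0.47   0.1151 0.2162] a 89.89 z [ 0.002  0.    -1.   ] F [ 0.7  0.7 -0.9] w 0.486 q [ 0.19 -0.09  2.02 -0.    1.21  0.19]
t 6.45 pos [0.47   0.1152 0.2163] a 89.89 z [ 0.002  0.    -1.   ] F [ 0.2 -0.2 -0.7] w 0.482 q [ 0.19 -0.09  2.02 -0.    1.21  0.19]
t 6.5 pos [0.47   0.1153 0.2162] a 89.89 z [ 0.002  0.    -1.   ] F [ 0.2  0.2 -0.7] w 0.484 q [ 0.19 -0.09  2.02 -0.    1.21  0.19]
```

View pics/z10.png

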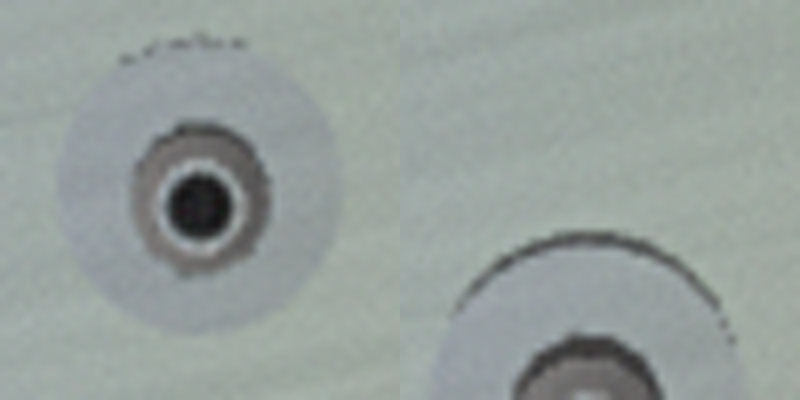

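View pics/z11.png

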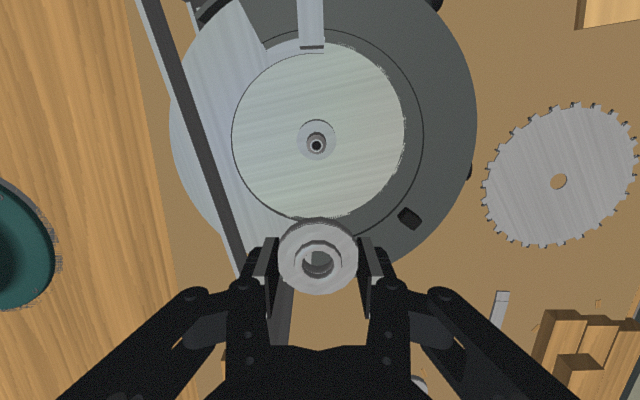

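Run:
```python
from h import *
b=cv2.imread('pics/w72.png')
cv2.imwrite('pics/z12.png',np.hstack([cv2.resize(b[115:165,291:341],None,fx=8,fy=8,interpolation=2),cv2.resize(b[215:297,276:358],None,fx=4.878,fy=4.878,interpolation=2)]))
```

```text
(no output)
```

View pics/z12.png

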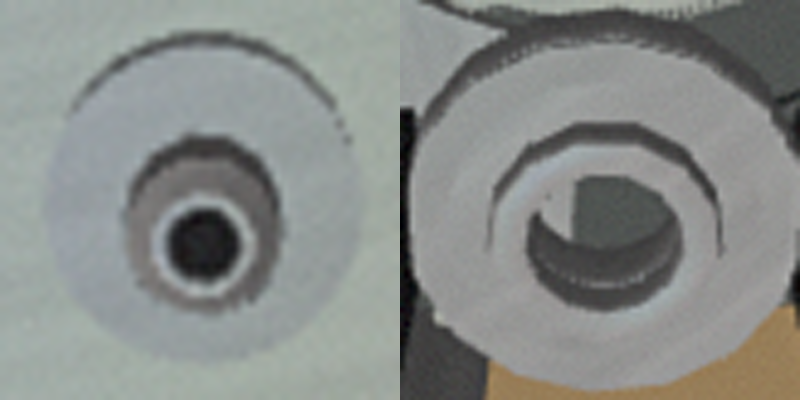

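Run:
```python
from h import *
print('nose top',tri(('w63',318,115.75),('w72',316.4,145.4)),atz('w72',316.4,145.4,.157),atz('w63',318,115.75,.157))
print('shoulder',tri(('w63',317.9,113.7),('w72',316.4,140.3)),atz('w72',316.4,140.3,.138))
p=np.array([.47,.1153,.2162])
for h in(.0145,.013): print('flange-TCP',atz('w72',318,264.6,p[2]+h)-p)
st()
```

```text
nose top (array([0.46919673, 0.16119876, 0.15495463]), [np.float64(2.077501589399091e-05), np.float64(2.0775015894025208e-05)]) [0.46917765 0.16158667 0.157     ] [0.46921299 0.16138479 0.157     ]
shoulder (array([0.46917524, 0.16083267, 0.13228422]), [np.float64(7.747820314033696e-06), np.float64(7.74782031413407e-06)]) [0.46917195 0.1618156  0.138     ]
flange-TCP [-0.00011695  0.00019683  0.0145    ]
flange-TCP [-0.00011058 -0.00079542  0.013     ]
t 6.55 pos [0.4698 0.1153 0.2159] a 89.9 z [ 0.002  0.    -1.   ] F [-0.  -0.3 -0.2] w 0.483 q [ 0.19 -0.09  2.02 -0.    1.21  0.19]
```

Run:
```python
from h import *
goal(.4693,.1614,.172,90)
```

```text
shift cm [ 4.61 -0.07  4.4 ] turn [ 0.11 -0.02 -0.1 ]
```

Request:
{"api": "servo_tool", "payload": {"plan": [[[2.3,-0.05,0,0.1,0,0],[4.6,-0.06,0.5,0.1,0,0],[4.6,-0.06,2,0.1,0,0],[4.6,-0.06,3.5,0.1,0,0],[4.6,-0.06,4.2,0.1,0,0],[4.6,-0.06,4.4,0.1,0,0],[4.6,-0.06,4.4,0.1,0,0],[4.6,-0.06,4.4,0.1,0,0],[4.6,-0.06,4.4,0.1,0,0]]]}}

```text
time: 7.3
tool_pos: [0.4702, 0.1613, 0.1731]
tcp_rot: [2.223, 2.218, 0.003]
wrist_force: [-0.5, 0.1, -0.5]
width: 0.483
```

Run:
```python
from h import *
st();snap('wrist','w8');st();snap('scene','s8');
goal(.4693,.1614,.172,90)
b=cv2.imread('pics/w8.png')
cv2.imwrite('pics/z13.png',cv2.resize(b[200:310,257:377],None,fx=6,fy=5.4,interpolation=2))
b=cv2.imread('pics/s8.png')
cv2.imwrite('pics/z14.png',cv2.resize(b[70:220,330:480],None,fx=4,fy=4,interpolation=2))
```

```text
t 7.3 pos [0.4702 0.1613 0.1731] a 89.87 z [ 0.002  0.001 -1.   ] F [-0.5  0.1 -0.5] w 0.483 q [ 0.28 -0.03  2.04  0.    1.13  0.28]
t 7.35 pos [0.4702 0.1613 0.1731] a 89.87 z [ 0.002  0.001 -1.   ] F [-0.3  0.  -0.4] w 0.484 q [ 0.28 -0.03  2.04  0.    1.13  0.28]
shift cm [ 0.   -0.08  0.1 ] turn [ 0.11 -0.05 -0.12]
```

View pics/z13.png

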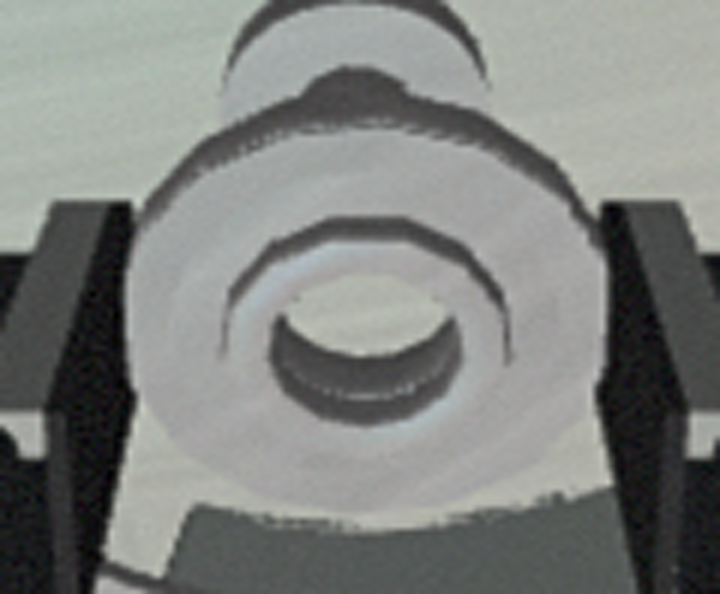

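View pics/z14.png

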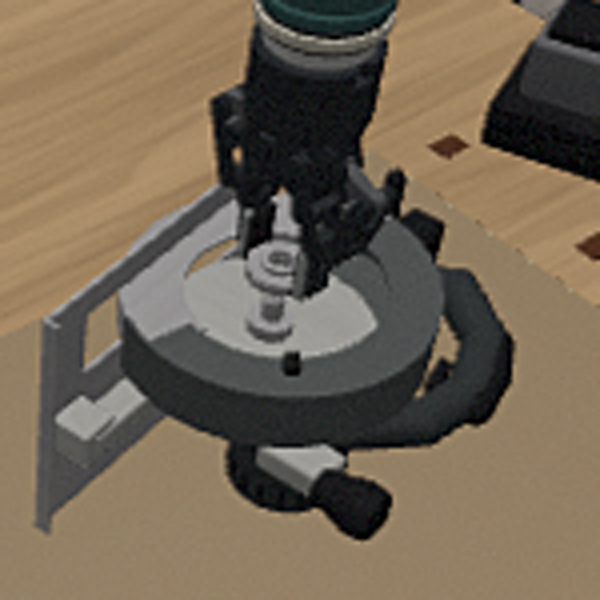

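Request:
{"api": "servo_tool", "payload": {"plan": [[[0,-0.15,0.3,0.15,0,-0.1],[0,-0.15,0.4,0.15,0,-0.1],[0,-0.15,0.5,0.15,0,-0.1],[0,-0.15,0.5,0.15,0,-0.1],[0,-0.15,0.5,0.15,0,-0.1],[0,-0.15,0.5,0.15,0,-0.1]]]}}

```text
time: 7.9
tool_pos: [0.4686, 0.1614, 0.168]
tcp_rot: [-2.221, -2.22, -0.0]
wrist_force: [-0.2, 1.0, -2.0]
width: 0.483
```

Run:
```python
from h import *
st();snap('wrist','w9');st()
goal(.4693,.1614,.16,90)
b=cv2.imread('pics/w9.png')
cv2.imwrite('pics/z15.png',cv2.resize(b[200:310,257:377],None,fx=6,fy=5.4,interpolation=2))
```

```text
t 7.9 pos [0.4686 0.1614 0.168 ] a 89.98 z [-0.001  0.001 -1.   ] F [-0.2  1.  -2. ] w 0.483 q [ 0.28 -0.03  2.05  0.    1.12  0.28]
t 7.95 pos [0.4686 0.1614 0.168 ] a 89.98 z [-0.001  0.001 -1.   ] F [ 0.  -0.2 -0.6] w 0.488 q [ 0.28 -0.03  2.05  0.    1.12  0.28]
shift cm [0.   0.07 0.8 ] turn [-0.04 -0.05 -0.02]
```

View pics/z15.png

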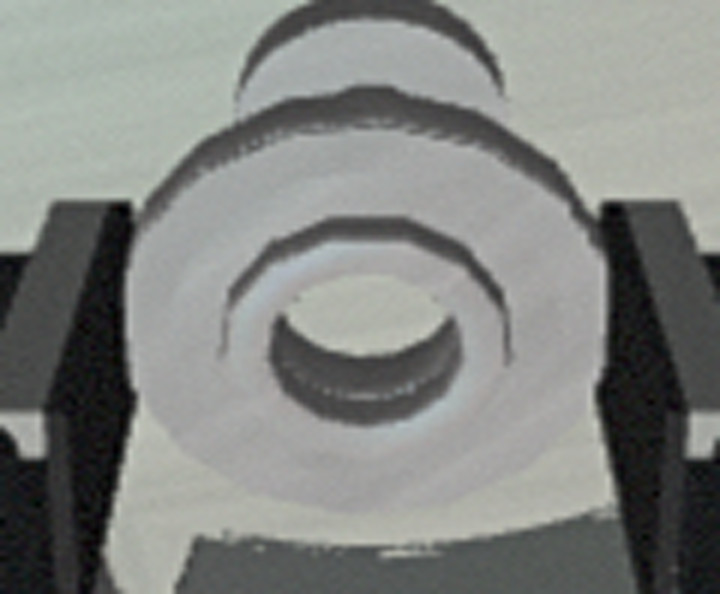

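Request:
{"api": "servo_tool", "payload": {"plan": [[[0,0.05,0.4,0,0,0],[0,0.05,0.8,0,0,0],[0,0.05,1.1,0,0,0],[0,0.05,1.4,0,0,0],[0,0.05,1.4,0,0,0],[0,0.05,1.4,0,0,0],[0,0.05,1.4,0,0,0]]]}}

```text
time: 8.53
tool_pos: [0.4691, 0.1614, 0.154]
tcp_rot: [-2.221, -2.22, -0.0]
wrist_force: [0.0, 0.7, -0.7]
width: 0.484
```

Run:
```python
from h import *
st();snap('wrist','w10');st()
goal(.4693,.1614,.1365,90)
b=cv2.imread('pics/w10.png')
cv2.imwrite('pics/z16.png',cv2.resize(b[200:310,257:377],None,fx=6,fy=5.4,interpolation=2))
```

```text
t 8.53 pos [0.4691 0.1614 0.154 ] a 89.98 z [-0.001  0.001 -1.   ] F [ 0.   0.7 -0.7] w 0.484 q [ 0.28 -0.01  2.06  0.    1.09  0.28]
t 8.58 pos [0.4693 0.1614 0.1541] a 89.98 z [-0.     0.001 -1.   ] F [ 0.5  0.1 -0.5] w 0.484 q [ 0.28 -0.01  2.06  0.    1.09  0.28]
shift cm [-0.    0.    1.76] turn [-0.02 -0.05 -0.02]
```

View pics/z16.png

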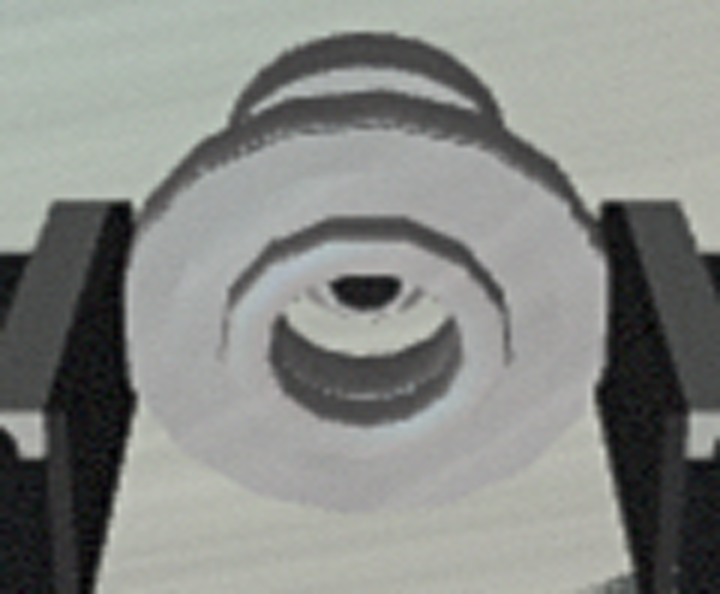

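Request:
{"api": "servo_tool", "payload": {"plan": [[[0,0,0.3,0,0,0],[0,0,0.6,0,0,0],[0,0,0.8,0,0,0],[0,0,0.8,0,0,0],[0,0,0.8,0,0,0]]]}}

```text
time: 9.0
tool_pos: [0.469, 0.1614, 0.1458]
tcp_rot: [-2.221, -2.22, 0.0]
wrist_force: [0.8, 0.2, -1.0]
width: 0.484
```

Run:
```python
from h import *
st();snap('wrist','w11');st()
goal(.4693,.1614,.1365,90)
b=cv2.imread('pics/w11.png')
cv2.imwrite('pics/z17.png',cv2.resize(b[200:310,257:377],None,fx=6,fy=5.4,interpolation=2))
```

```text
t 9.0 pos [0.469  0.1614 0.1458] a 89.98 z [-0.001  0.001 -1.   ] F [ 0.8  0.2 -1. ] w 0.484 q [ 0.28 -0.    2.07  0.    1.08  0.28]
t 9.05 pos [0.4692 0.1614 0.146 ] a 89.98 z [-0.001  0.001 -1.   ] F [-1.2  0.4 -1. ] w 0.485 q [ 0.28 -0.    2.07  0.    1.08  0.28]
shift cm [-0.    0.01  0.95] turn [-0.04 -0.04 -0.02]
```

View pics/z17.png

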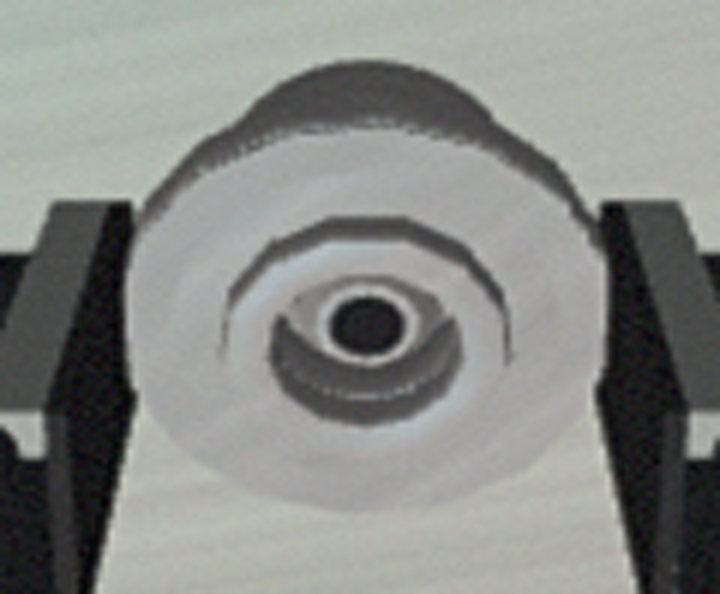

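Request:
{"api": "servo_tool", "payload": {"plan": [[[0,0.02,0.3,0,0,0],[0,0.02,0.6,0,0,0],[0,0.02,0.8,0,0,0],[0,0.02,0.9,0,0,0],[0,0.02,0.95,0,0,0],[0,0.02,0.95,0,0,0]]]}}

```text
time: 9.55
tool_pos: [0.4693, 0.1614, 0.1365]
tcp_rot: [-2.221, -2.22, 0.0]
wrist_force: [0.0, -0.4, -0.9]
width: 0.485
```

Run:
```python
from h import *
st();snap('wrist','w12');st()
b=cv2.imread('pics/w12.png')
cv2.imwrite('pics/z18.png',cv2.resize(b[200:310,257:377],None,fx=6,fy=5.4,interpolation=2))
```

```text
t 9.55 pos [0.4693 0.1614 0.1365] a 89.98 z [-0.001  0.001 -1.   ] F [ 0.  -0.4 -0.9] w 0.485 q [0.28 0.01 2.08 0.   1.06 0.28]
t 9.6 pos [0.4695 0.1615 0.1365] a 89.98 z [-0.     0.001 -1.   ] F [ 0.2 -1.   0.2] w 0.485 q [0.28 0.01 2.08 0.   1.06 0.28]
```

View pics/z18.png

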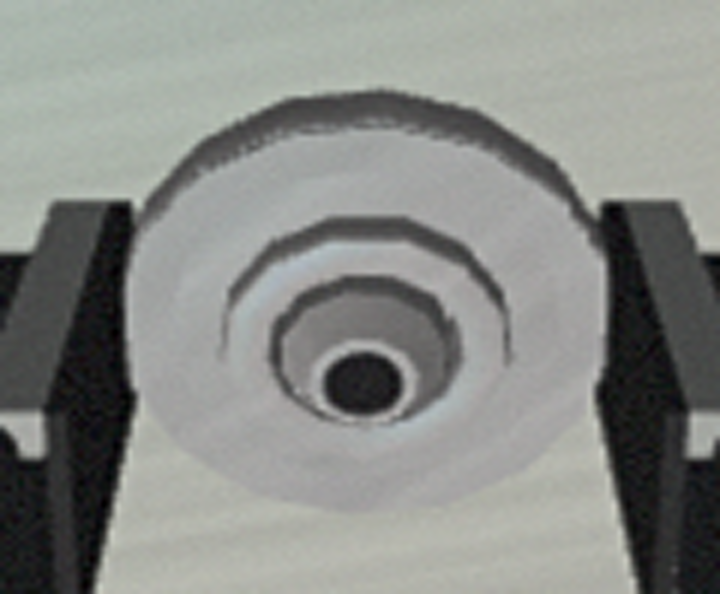

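Still free; feel downward for the shoulder.

Request:
{"api": "servo_tool", "payload": {"plan": [[[0,0,0.05,0,0,0],[0,0,0.1,0,0,0],[0,0,0.1,0,0,0],[0,0,0.1,0,0,0]]]}}

```text
time: 9.93
tool_pos: [0.4696, 0.1615, 0.1364]
tcp_rot: [-2.221, -2.221, -0.001]
wrist_force: [-3.4, -1.7, 5.4]
width: 0.481
```

Request:
{"api": "servo_tool", "payload": {"plan": [[[0,0,0,0,0,0],[0,0,0,0,0,0],[0,0,0,0,0,0],[0,0,0,0,0,0],[0,0,-0.3,0,0,0],[0,0,-1,0,0,0],[0,0,-2.5,0,0,0],[0,0,-5,0,0,0],[0,0,-8,0,0,0],[0,0,-9,0,0,0],[0,0,-9,0,0,0],[0,0,-9,0,0,0]]], "claw": 5.4}}

```text
time: 10.93
tool_pos: [0.47, 0.1615, 0.2269]
tcp_rot: [2.222, 2.221, 0.003]
wrist_force: [0.1, -0.5, 0.3]
width: 0.633
```

Run:
```python
from h import *
st();snap('wrist','w13');snap('scene','s13')
b=cv2.imread('pics/s13.png')
cv2.imwrite('pics/z19.png',cv2.resize(b[70:220,330:480],None,fx=4,fy=4,interpolation=2))
```

```text
t 10.93 pos [0.47   0.1615 0.2269] a 89.98 z [ 0.002  0.001 -1.   ] F [ 0.1 -0.5  0.3] w 0.633 q [ 0.28 -0.08  1.98  0.    1.23  0.28]
```

View pics/w13.png

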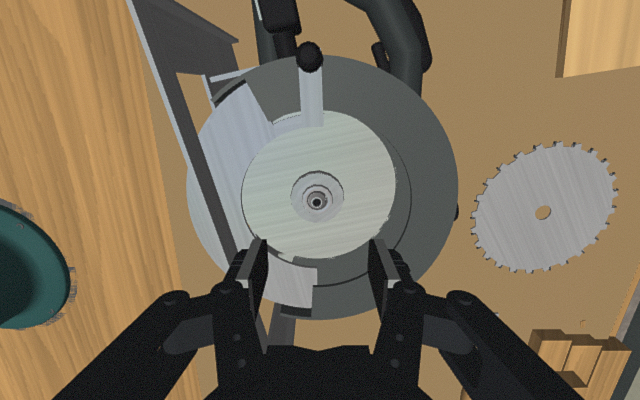

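View pics/z19.png

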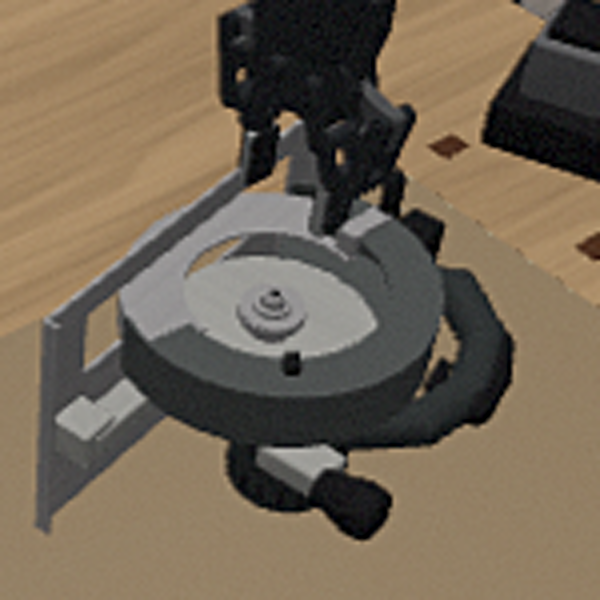

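Run:
```python
from h import *
b=cv2.imread('pics/w13.png')
cv2.imwrite('pics/z20.png',np.hstack([cv2.resize(b[30:90,280:340],None,fx=6.5,fy=6.5,interpolation=2),cv2.resize(cv2.imread('pics/s13.png')[100:150,405:455],None,fx=7.8,fy=7.8,interpolation=2)]))
```

```text
(no output)
```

View pics/z20.png

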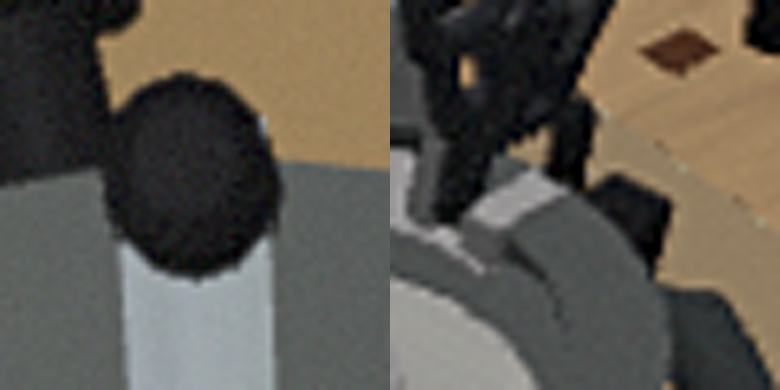

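Run:
```python
from h import *
k=atz('w13',309.7,54.6,.204);print(k,k[:2]-[.4692,.1616],np.hypot(*(k[:2]-[.4692,.1616])))
print(tri(('w13',309.7,54.6),('scene0',428.7,113.6),('top0',197.5,213.5)))
# stop
print('stop',atz('w72',410,218,.19)[:2]-[.4692,.1616],atz('w63',401,181,.19)[:2]-[.4692,.1616],tri(('w63',401,181),('w72',410,218)))
goal(.4663,.2610,.23,92)
```

```text
[0.46577956 0.26126461 0.204     ] [-0.00342044  0.09966461] 0.09972328267093802
(array([0.4661971 , 0.26149502, 0.20189507]), [np.float64(0.0004642976204292177), np.float64(6.337210578837748e-05), np.float64(0.0004331483473773633)])
stop [ 0.05826255 -0.03945968] [ 0.05927371 -0.04272732] (array([0.53520256, 0.11174513, 0.16750263]), [np.float64(4.9613432771671724e-05), np.float64(4.96134327715379e-05)])
shift cm [ 9.99 -0.23 -0.53] turn [-0.16 -0.01 -2.02]
```

Request:
{"api": "servo_tool", "payload": {"plan": [[[3.5,-0.1,-1,0,0,-2],[7,-0.2,-1,0,0,-2],[10.3,-0.3,-0.5,0,0,-2],[10.3,-0.3,0,0,0,-2],[10.3,-0.3,0,0,0,-2],[10.3,-0.3,0,0,0,-2],[10.3,-0.3,0,0,0,-2],[10.3,-0.3,0,0,0,-2]]], "claw": 4.0}}

```text
time: 11.7
tool_pos: [0.4655, 0.263, 0.2244]
tcp_rot: [-2.183, -2.257, 0.004]
wrist_force: [-0.0, 0.4, -0.4]
width: 0.474
```

Run:
```python
from h import *
st();snap('wrist','w14');st();goal(.4656,.2645,.183,92)
b=cv2.imread('pics/w14.png')
cv2.imwrite('pics/z21.png',cv2.resize(b[150:350,200:440],None,fx=3,fy=3,interpolation=2))
```

```text
t 11.7 pos [0.4655 0.263  0.2244] a 91.91 z [-0.003 -0.    -1.   ] F [-0.   0.4 -0.4] w 0.474 q [0.47 0.   1.91 0.   1.23 0.43]
t 11.75 pos [0.4657 0.2631 0.2247] a 91.9 z [-0.003 -0.    -1.   ] F [-0.2 -0.1  0.5] w 0.467 q [0.47 0.   1.91 0.   1.23 0.43]
shift cm [0.14 0.   4.17] turn [-0.16  0.   -0.1 ]
```

View pics/z21.png

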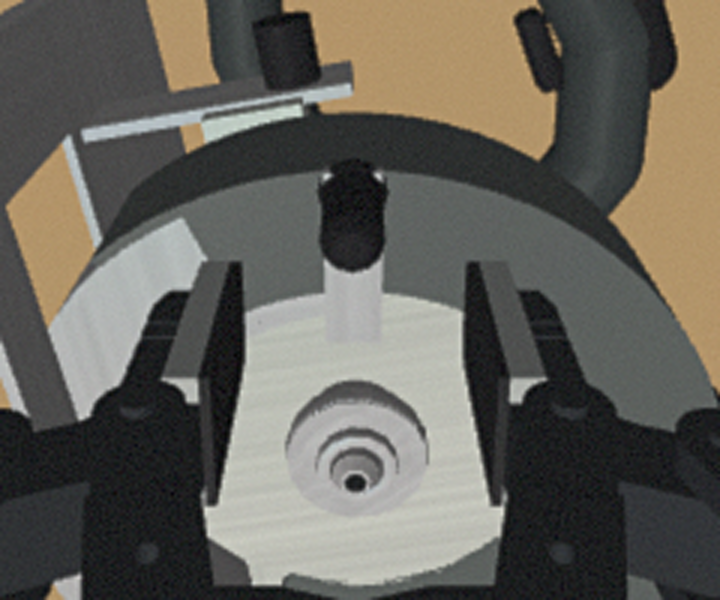

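Request:
{"api": "servo_tool", "payload": {"plan": [[[0.15,0,1.5,0,0,0],[0.15,0,3,0,0,0],[0.15,0,3.8,0,0,0],[0.15,0,4.15,0,0,0],[0.15,0,4.15,0,0,0],[0.15,0,4.15,0,0,0]]]}}

```text
time: 12.25
tool_pos: [0.4658, 0.2644, 0.1836]
tcp_rot: [-2.184, -2.256, 0.003]
wrist_force: [0.0, 0.9, 0.6]
width: 0.472
```

Run:
```python
from h import *
st();snap('wrist','w15');st();goal(.4656,.2645,.183,92)
b=cv2.imread('pics/w15.png')
cv2.imwrite('pics/z22.png',cv2.resize(b[150:350,200:440],None,fx=3,fy=3,interpolation=2))
```

```text
t 12.25 pos [0.4658 0.2644 0.1836] a 91.87 z [-0.002  0.    -1.   ] F [0.  0.9 0.6] w 0.472 q [0.47 0.04 1.95 0.   1.15 0.44]
t 12.3 pos [0.4661 0.2646 0.184 ] a 91.88 z [-0.002  0.    -1.   ] F [ 0.5 -0.4 -0. ] w 0.466 q [0.47 0.04 1.95 0.   1.15 0.44]
shift cm [-0.01 -0.05  0.1 ] turn [-0.1  -0.03 -0.12]
```

View pics/z22.png

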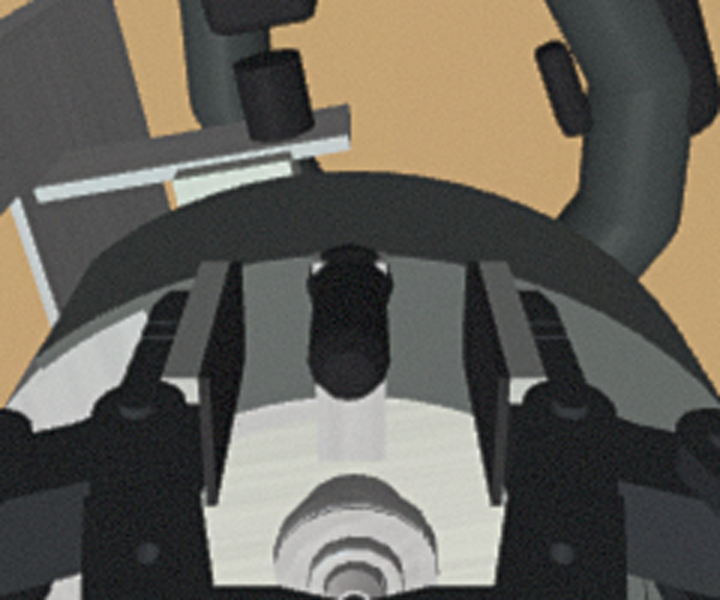

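Request:
{"api": "servo_tool", "payload": {"plan": [[[0,0,0,0,0,0],[0,0,0,0,0,0],[0,0,0,0,0,0],[0,0,0,0,0,0],[0,0,0,0,0,0],[0,0,0,0,0,0],[0,0,0,0,0,0],[0,0,0,0,0,0]]], "claw": 0.5, "grip_force": 60}}

```text
time: 12.97
tool_pos: [0.4663, 0.265, 0.1853]
tcp_rot: [-2.184, -2.257, -0.0]
wrist_force: [-2.7, 0.1, 6.1]
width: 0.129
```

Run:
```python
from h import *
st();snap('wrist','w16')
b=cv2.imread('pics/w16.png')
cv2.imwrite('pics/z23.png',cv2.resize(b[150:350,200:440],None,fx=3,fy=3,interpolation=2))
for f in range(0,131,6): print(f,np.round([-10.3+10.3*np.cos(np.radians(f)),10.3*np.sin(np.radians(f))],1))
```

```text
t 12.97 pos [0.4663 0.265  0.1853] a 91.89 z [-0.001  0.001 -1.   ] F [-2.7  0.1  6.1] w 0.129 q [0.47 0.04 1.95 0.   1.15 0.44]
0 [0. 0.]
6 [-0.1  1.1]
12 [-0.2  2.1]
18 [-0.5  3.2]
24 [-0.9  4.2]
30 [-1.4  5.1]
36 [-2.   6.1]
42 [-2.6  6.9]
48 [-3.4  7.7]
54 [-4.2  8.3]
60 [-5.1  8.9]
66 [-6.1  9.4]
72 [-7.1  9.8]
78 [-8.2 10.1]
84 [-9.2 10.2]
90 [-10.3  10.3]
96 [-11.4  10.2]
102 [-12.4  10.1]
108 [-13.5   9.8]
114 [-14.5   9.4]
120 [-15.4   8.9]
126 [-16.4   8.3]
```

View pics/z23.png

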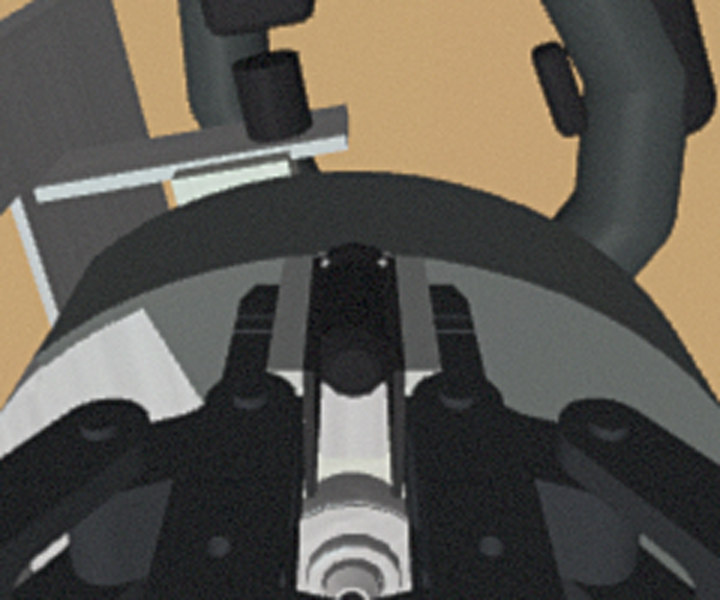

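Request:
{"api": "servo_tool", "payload": {"plan": [[[-0.1,1.1,0,0,0,6],[-0.2,2.1,0,0,0,12],[-0.5,3.2,0,0,0,18],[-0.9,4.2,0,0,0,24],[-1.4,5.1,0,0,0,30],[-2.0,6.1,0,0,0,36],[-2.6,6.9,0,0,0,42],[-3.4,7.7,0,0,0,48],[-4.2,8.3,0,0,0,54],[-5.1,8.9,0,0,0,60],[-5.1,8.9,0,0,0,60],[-5.1,8.9,0,0,0,60]]]}}

```text
time: 14.02
tool_pos: [0.556, 0.2171, 0.1853]
tcp_rot: [-3.017, -0.865, 0.004]
wrist_force: [-5.2, 0.6, 3.9]
width: 0.131
```

```bash
cat > g.py <<'E'
from h import *
def gs(nm):
    s=st();p=s['tool_pos'][:2]-[.4692,.1616];print('r',np.hypot(*p),'ang',np.degrees(np.arctan2(p[1],p[0])))
    a=np.degrees(np.arctan2(p[1],p[0]));t=np.array([np.sin(np.radians(a)),-np.cos(np.radians(a))]);F=s['wrist_force'][:2];print('F tang(cw)',F@t,'rad',F@[t[1]*-1,t[0]], 'torq',np.round(s['torque'],2))
    snap('wrist',nm)
    b=cv2.imread('pics/'+nm+'.png');cv2.imwrite('pics/'+nm+'z.png',cv2.resize(b[150:350,200:440],None,fx=3,fy=3,interpolation=2))
E
python3 -c "
from g import *
gs('w17')"
```

```text
t 14.02 pos [0.556  0.2171 0.1853] a 31.99 z [-0.003  0.002 -1.   ] F [-5.2  0.6  3.9] w 0.131 q [0.33 0.15 1.82 0.   1.17 1.34]
r 0.10306548946234932 ang 32.582654908967385
F tang(cw) -3.2939302181693955 rad -4.108322981643865 torq [0.17 0.83 0.02]
```

View pics/w17z.png

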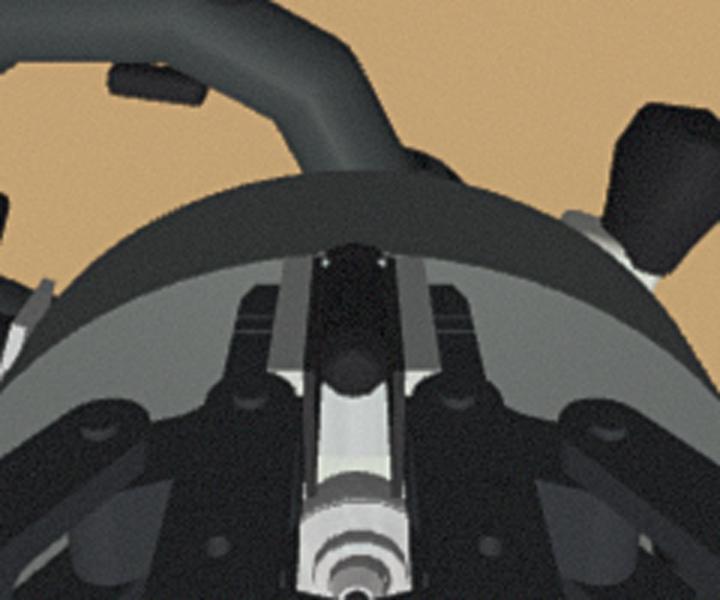

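Request:
{"api": "servo_tool", "payload": {"plan": [[[-0.1,1.1,0,0,0,6],[-0.2,2.1,0,0,0,12],[-0.5,3.2,0,0,0,18],[-0.9,4.2,0,0,0,24],[-1.4,5.1,0,0,0,30],[-2.0,6.1,0,0,0,36],[-2.6,6.9,0,0,0,42],[-3.4,7.7,0,0,0,48],[-4.2,8.3,0,0,0,54],[-4.2,8.3,0,0,0,54],[-4.2,8.3,0,0,0,54]]]}}

```text
time: 14.98
tool_pos: [0.5652, 0.1258, 0.1853]
tcp_rot: [-3.082, 0.591, 0.001]
wrist_force: [3.0, 4.8, -0.9]
width: 0.132
```

```bash
python3 -c "
from g import *
gs('w18')"
```

```text
t 14.98 pos [0.5652 0.1258 0.1853] a -21.7 z [-0.     0.004 -1.   ] F [ 3.   4.8 -0.9] w 0.132 q [0.17 0.12 1.86 0.   1.16 2.12]
r 0.10247673066823429 ang -20.43192625427819
F tang(cw) -5.491358126297524 rad 1.124597848072919 torq [ 0.67 -0.47  0.11]
```

View pics/w18z.png

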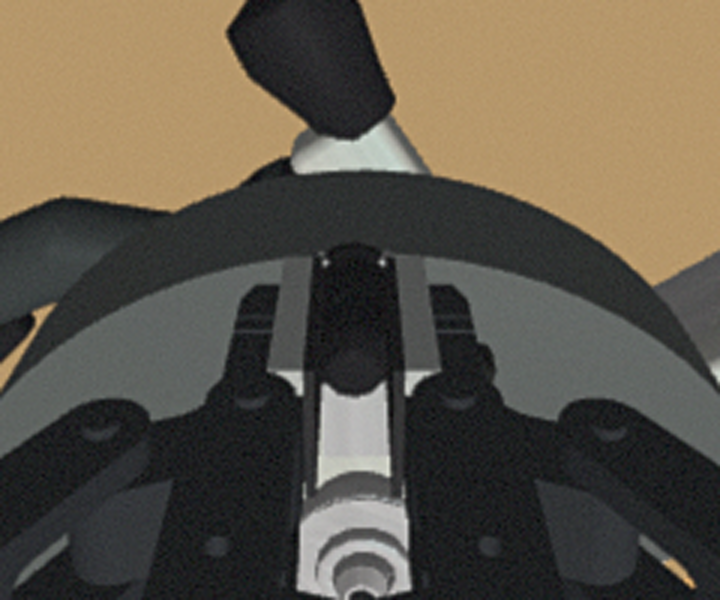

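Request:
{"api": "servo_tool", "payload": {"plan": [[[0,0.5,0,0,0,3],[0,0.8,0,0,0,5],[-0.1,1.1,0,0,0,6],[-0.1,1.1,0,0,0,6],[-0.1,1.1,0,0,0,6],[-0.1,1.1,0,0,0,6]]]}}

```text
time: 15.53
tool_pos: [0.5613, 0.1167, 0.1854]
tcp_rot: [-3.048, 0.746, -0.001]
wrist_force: [4.8, 3.1, -2.5]
width: 0.134
```

```bash
python3 -c "
from g import *
gs('w19')"
```

```text
t 15.53 pos [0.5613 0.1167 0.1854] a -27.49 z [ 0.002  0.004 -1.   ] F [ 4.8  3.1 -2.5] w 0.134 q [0.16 0.1  1.88 0.   1.16 2.21]
r 0.1024365284901627 ang -26.009181932280132
F tang(cw) -4.878428756344361 rad 2.9205885287085254 torq [ 0.54 -0.7   0.17]
```

View pics/w19z.png

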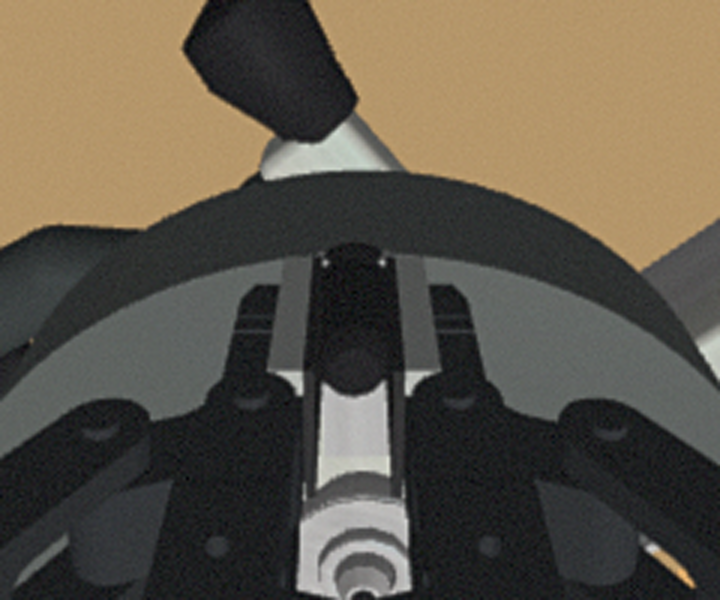

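Request:
{"api": "servo_tool", "payload": {"plan": [[[0,0.2,0,0,0,1],[0,0.4,0,0,0,1],[0,0.4,0,0,0,1],[0,0.4,0,0,0,1]]]}}

```text
time: 15.92
tool_pos: [0.5599, 0.1141, 0.1853]
tcp_rot: [-3.04, 0.768, -0.002]
wrist_force: [2.9, 5.2, -1.8]
width: 0.129
```

```bash
python3 -c "
from g import *
gs('w20')"
```

```text
t 15.92 pos [0.5599 0.1141 0.1853] a -28.35 z [ 0.003  0.005 -1.   ] F [ 2.9  5.2 -1.8] w 0.129 q [0.15 0.1  1.88 0.   1.15 2.22]
r 0.10242416794571194 ang -27.65753404237287
F tang(cw) -5.984608539204809 rad 0.1703404090419007 torq [ 0.72 -0.57  0.1 ]
```

Request:
{"api": "servo_tool", "payload": {"plan": [[[0,0.2,0,0,0,0.5],[0,0.3,0,0,0,0.5],[0,0.3,0,0,0,0.5],[0,0.3,0,0,0,0.5]]]}}

```text
time: 16.3
tool_pos: [0.5597, 0.1136, 0.1854]
tcp_rot: [-3.034, 0.777, -0.005]
wrist_force: [4.9, 8.9, -3.4]
width: 0.128
```

```bash
python3 -c "
from g import *
gs('w21')"
```

```text
t 16.3 pos [0.5597 0.1136 0.1854] a -28.72 z [ 0.006  0.008 -1.   ] F [ 4.9  8.9 -3.4] w 0.128 q [0.15 0.1  1.89 0.01 1.15 2.22]
r 0.1024408728331915 ang -27.969449076305683
F tang(cw) -10.204736174563338 rad 0.16261693199890473 torq [ 1.3  -0.83  0.08]
```

Request:
{"api": "servo_tool", "payload": {"plan": [[[0,0.35,0,0,0,0],[0,0.4,0,0,0,0],[0,0.4,0,0,0,0],[0,0.4,0,0,0,0],[0,0.4,0,0,0,0],[0,0.4,0,0,0,0],[0,0.4,0,0,0,0],[0,0.4,0,0,0,0]]]}}

```text
time: 17.02
tool_pos: [0.5596, 0.1134, 0.1854]
tcp_rot: [-3.029, 0.772, -0.01]
wrist_force: [8.1, 12.0, -5.4]
width: 0.13
```

```bash
python3 -c "
from g import *
gs('w22');snap('scene','s22');snap('top','t22')
b=cv2.imread('pics/s22.png');c=cv2.imread('pics/t22.png')
cv2.imwrite('pics/z24.png',np.hstack([cv2.resize(b[70:220,330:480],None,fx=2.66,fy=3,interpolation=2),cv2.resize(c[150:260,165:305],None,fx=2.8,fy=450/110,interpolation=2)]))
st()"
```

```text
t 17.02 pos [0.5596 0.1134 0.1854] a -28.59 z [ 0.01   0.014 -1.   ] F [ 8.1 12.  -5.4] w 0.13 q [0.15 0.09 1.89 0.01 1.15 2.21]
r 0.10246362618280486 ang -28.08485750696546
F tang(cw) -14.422673294603529 rad 1.5290600801838166 torq [ 1.87 -1.21  0.  ]
t 17.17 pos [0.5596 0.1134 0.1854] a -28.59 z [ 0.01   0.014 -1.   ] F [ 7.3 11.9 -6. ] w 0.132 q [0.15 0.09 1.89 0.01 1.15 2.21]
```

View pics/z24.png

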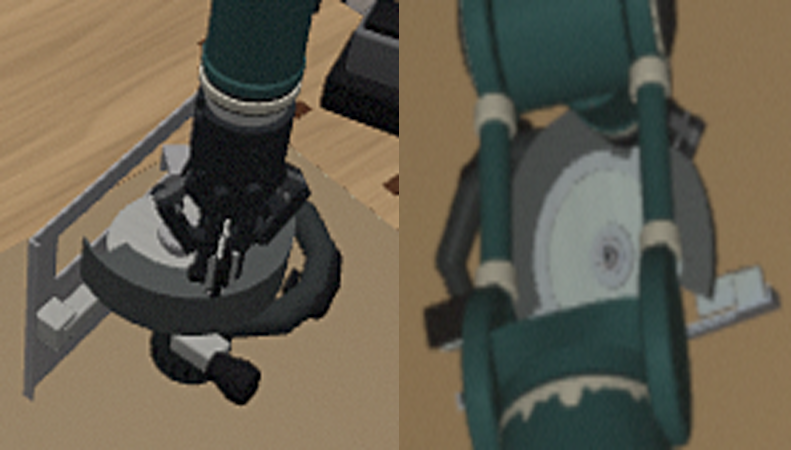

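View pics/w22.png

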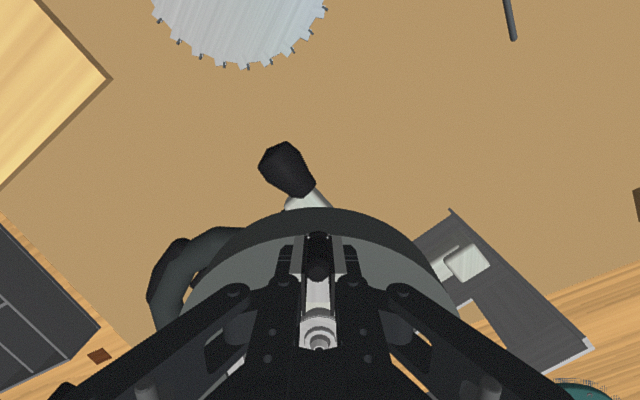

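View pics/s22.png

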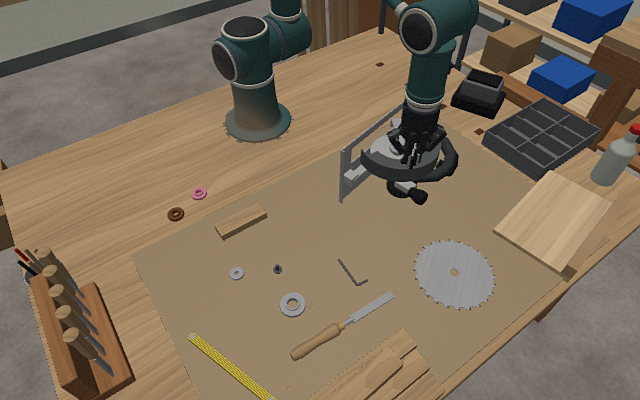

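```bash
python3 -c "
from h import *
st();print(finish_job())"
```

```text
t 17.17 pos [0.5596 0.1134 0.1854] a -28.59 z [ 0.01   0.014 -1.   ] F [ 7.3 11.9 -6. ] w 0.132 q [0.15 0.09 1.89 0.01 1.15 2.21]
the job is handed in; nothing more can be done
None
```

The matching flange is on the spindle, and I handed the job in at 17.2 s with the gripper still holding the guard's thumb lever against its stop.

- **Flange:** I took the middle-sized ring with the raised boss and lowered it over the spindle nose, boss up. It met no resistance until it touched at shoulder height (about 5 N). I then released it, and the pictures afterwards show it lying flat and centred on the spindle.
- **Guard:** I pinched the thumb knob and swung it from about 92° to −28° in the world frame, which is roughly 120° (2.09 rad). At the end the knob stopped moving. The push rose from about 6 N to 14 N, more than the 6.6 N spring alone, so I take the lever to be on its stop. The gripper was covering the stop, so I could not see the contact itself.
- **Other items:** in the last overall picture the other things look to be where they were at the start.
- **Readings that disagreed:**
  - The gripper read about 3 mm narrower than the real sizes on both the flange and the knob.
  - The measured heights came out 2 to 6 mm below the stated ones, so I relied on the contact force for the final seating.
- **Wrist force:** it read about 15 N at the end, and the highest I saw in any reading was well under the 120 N limit.

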